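Lay two mounting brackets flat in their shaped tray compartments and throw the keeper bar

ROBOT

A 7-joint arm with a two-finger parallel gripper is mounted at the origin on the work surface. World frame = base frame: x ahead of the robot, y to its left, z up, the work surface at z = 0. Lengths are in m, angles in degrees, forces in N, time in s.
With the tool pointing down it reaches from about 0.425 to 0.875 m from the base axis. Payload 4.7 kg.
Tool frame: the origin (TCP) lies at the very end of the fingers, on their centre line; the grasp point (between the pads) lies 19 mm behind it (env.grasp_offset is the distance from the TCP to the grasp point, in m); z points along the fingers, y is the line along which they close (so a half turn about z gives the same grasp; the last joint's range is limited). The gripper opens to 87 mm and grips with 3 to 60 N. Pads are 19 mm wide; open, the fingers measure 117 mm over their backs; the gripper's body (75 mm by 190 mm) begins 51 mm behind the grasp point.
Start: joints at [73.058, 18.392, -4.016, 83.108, 1.295, 78.541, -3.26], TCP at [0.198, -0.619, 0.223] pointing down, gripper open.
Joint ranges: [-163.93, 163.93], [-17.29, 119.83], [-79.2, 71.16], [3.27, 140.29], [-89.18, 269.18], [5.43, 117.66], [-154.24, 154.24]. Speed limits (degrees/s): [147.25, 147.25, 180, 180, 180, 180, 180].

INTERFACE

Orientations are given as [roll, pitch, yaw] about the fixed x, y, z axes, in that order (R = Rz(yaw) Ry(pitch) Rx(roll)).
In Python, from cell import env gives the robot as it stands. The module is installed in compiled form; this text tells all that it offers.
- The arm moves only by the tool drive_tool, never from a script. Its argument "moves" is one flat list of numbers, 5 for each row, row after row: the shift along the tool's x, y, z in units of 40 mm (1.0 is 40 mm), then the turn about the tool's z in units of 10 degrees (1.0 is 10 degrees), then the finger opening in mm, from 0 to 87. A call has 1 to 5 rows; each row is the pose to reach, as a shift and turn from the pose commanded when the call began, along the tool's axes at that moment; what a row does not reach only later rows make up. A row lasts 1/8 s, in which the tool goes at most 62.5 mm and 10.7 degrees, less where a joint would pass 70% of its speed; a pose out of reach is approached as far as the arm can. A call with a gripper value outside its range is refused whole. The fingers move at their own pace and stop on an object; "squeeze" is the grip in N (left out, the last holds). Time passes only in rows, so rows that repeat a pose let the fingers close. It gives the time, the measured TCP pose, the force, the opening and the grip force at its end, in the units of the state.
- env.get_obs(): the state, without advancing time (a new reading comes with each control period).
- env.read_camera(name): name is "scene" or "top" or "wrist"; returns (picture, depth): 400x640x3 uint8, red, green, blue; 400x640 float32, m along the optical axis (not along the pixel's ray), 0 where there is no reading.
- env.camera_model(name): a dict with "K" (3x3 intrinsics, pixels), "rvec" (rotation vector, rad) and "tvec" (3), from world to camera coordinates, as OpenCV has them; the wrist camera has in their place "tool_from_camera" (4x4, takes a point from camera to tool coordinates, whose origin is the TCP and whose axes are the flange's). Camera axes: x right, y down, z forward; pixel columns grow to the right and rows downward; lengths in m; the calibration is good to about 2 mm. The wrist camera is an equidistant fisheye: a pixel r from the principal point sees the ray r / f radians off the axis. A picture is of the moment at which its call begins: read the wrist's pose just before it. camera_model takes no time and is no camera call.
- env.sign_off(): hands the job in; it is judged then, once.
The state is a dict: "time_s": time; "qpos": joint angles; "joint_velocities": joint speeds; "effort": joint torques, N m; "tool_pos": TCP position; "tool_rot": TCP orientation; "force": force on the tool from outside, world axes, zero at the start; "wrist_torque": the same for the moment, N m; "grip_width": finger opening in m; "grasp_force": force on a finger pad.
Only numpy, scipy, OpenCV 4.12 (cv2) and the standard library are available. Lean on these libraries where they do the work, as an engineer would, in place of code of your own. Each camera call takes 0.05 s, during which the arm holds its last target. There are 200 camera calls.

TASK

The two aluminium brackets of the dismantled drive stand on edge in the slotted stand: lay each one down flat on the floor of the tray compartment cut to its outline, tab in the tab recess. Once both lie flat in place, throw the tray's keeper bar into the marked notch on the tray's rim, so that it lies square across both brackets. Leave everything else on the bench where it is.

Things in the scene. Friction and masses are not known exactly. Their poses are not given: they have to be found in the camera images.
- tray: Fixed tray, grey floor, black walls, 16 high. Origin on the bench under the keeper's pivot; z up; x points to the compartments' broad ends, y towards the notch. Reaches x -66..66, y -114..84. Two T-shaped compartments, floor at z 8, rim at z 16: broad part x -19.5..55.5, tab recess x -55.5..-19.5. A rib y -25..25 lies between them.
- wide_bay (a point): on the floor (z 8) and centre line of the wide compartment, at tray x 0, y -63.5; axes as the tray's. Broad part 77 wide, tab recess 37 wide: 2.5 clear of the wide bracket on each side and at each end.
- narrow_bay (a point): the same for the narrow compartment, at tray x 0, y 47.5. Broad part 45 wide, tab recess 29 wide: 2.5 clear of the narrow bracket all round.
- notch (a point): the marked notch, 14 wide, in an aluminium index plate on the tray's +y rim, with a dark dot at its outer end; this point lies at tray x 0, y 85, 17 above the bench
- keeper (a joint): keeper bar's angle about its upright pivot, rad; it stays where left. About 0 = parked on the rib, knob towards tray +x; grows counter-clockwise from above; 1.571 = pointer in the marked notch, knob towards tray +y; stop at 1.95. Steel bar 18 wide, 76 one way, 93 (pointer tip) the other, underside 18 and top 26 above the bench: it passes only over brackets that lie flat.
- keeper_knob (a point): top centre of the keeper's black upright knob, 18 in diameter, 34 tall above the bar, 62 from the pivot, its top 60 above the bench
- wide: Wide loose aluminium bracket, 6 thick, about 110 g: a plate 72 wide and 70 long carrying a centred tab 32 wide and 36 long (106 in all), with holes. Origin in the middle of its broad end edge, mid-thickness; x through the thickness, y along the width, z along the length towards the tab. It stands in the stand, tab up. Either face may lie up in the tray.
- wide_tab (a point): middle of the wide bracket's tab end edge, 106 from its origin
- narrow: Narrow loose aluminium bracket, 6 thick, about 70 g: a plate 40 wide and 70 long carrying a centred tab 24 wide and 36 long (106 in all), three holes in line. Origin and axes as for the wide one; stands tab up; either face may lie up in the tray.
- narrow_tab (a point): middle of the narrow bracket's tab end edge, 106 from its origin
- stand: Fixed dark steel stand, 150 (x) x 110 (y), 36 high; origin under its centre. Two slots along y at x -45 and +45, 8 wide, floor 6 above the bench, 30 deep; which bracket stands in which slot varies, and they lean a little in the slots.
- meter: yellow handheld multimeter, 150 x 75 x 44, lying on its back; origin under its centre; leave alone
- driver: loose screwdriver with an orange handle about 200 long, lying flat; origin mid-tool; leave alone
- sink: black finned heat sink, 40 x 40 x 22; origin under its centre; leave alone
- flux: small green flux jar with white cap, 48 diameter, 50 high; origin under its centre; leave alone
- spool: blue solder spool standing on its flange, 60 diameter, 39 high; origin under its centre; leave alone
- module: small circuit module, 60 x 90 x 21; origin under its centre; leave alone
There are look-alikes about, which are no part of the job. What is shaped like the wide but orange is not meant.

How it is judged:
By the outcome, as a careful person would: the job done as asked, in the order asked, and still so for the second after the job is handed in, with the robot touching nothing.
It also fails if it takes over 72 s, if anything falls off the work surface, if the arm or the gripper's body presses on something with over 40 N, if the wrist force passes 120 N, or if a joint passes its speed limit or range.

## Working session

There is one attempt and no reset: what is moved stays moved. The work goes in short steps, Python scripts to look and compute and a tool call to move; the robot and the scene stay as the last step left them, time stands still between calls to the robot, and variables do not carry over. Pictures are saved under pics/ and viewed, at most 13 in all, crops included, and the job is handed in when it is done.

Besides the shell and the picture viewer there is one more tool, called after "Request:" as name(argument=value, ...) on one line, values as JSON. drive_tool: Moves the arm, as the interface text tells. Its arguments: {"type":"object","properties":{"moves":{"type":"array","items":{"type":"number"}},"squeeze":{"type":"number"}},"required":["moves"]}

```bash
mkdir -p pics; cat > h.py <<'E'
import numpy as np, cv2
from cell import env
from scipy.spatial.transform import Rotation as R
def cam(n):
    m=env.camera_model(n); Rm=cv2.Rodrigues(np.array(m['rvec'],float))[0]
    return np.array(m['K']),Rm,np.array(m['tvec'],float).ravel()
def cloud(n,d):
    K,Rm,t=cam(n); v,u=np.mgrid[:400,:640]
    p=np.stack([(u-K[0,2])/K[0,0]*d,(v-K[1,2])/K[1,1]*d,d],-1)
    w=(p-t)@Rm; w[d==0]=np.nan; return w
def ray(n,u,v,z):
    K,Rm,t=cam(n); d=Rm.T@np.linalg.inv(K)@[u,v,1]; c=-Rm.T@t
    return c+d*(z-c[2])/d[2]
E
python3 - <<'E'
from h import *
for n in ('top','scene'):
    p,d=env.read_camera(n); np.savez(n,p=p,d=d); cv2.imwrite(f'pics/{n}.png',p[:,:,::-1]); K,Rm,t=cam(n); print(n,K.round(1).tolist(),(-Rm.T@t).round(3))
o=env.get_obs();print(o['tool_pos'],o['tool_rot'],o['time_s'])
print(env.camera_model('wrist'))
E
```

```text
top [[490.7, 0.0, 315.6], [0.0, 490.7, 200.1], [0.0, 0.0, 1.0]] [ 0.509 -0.046  1.673]
scene [[481.1, 0.0, 324.7], [0.0, 481.1, 197.5], [0.0, 0.0, 1.0]] [1.331 0.53  0.97 ]
[ 0.19796736 -0.6186116   0.22159741] [-1.79903125e+02  7.73805441e-03  1.77549256e+01] 0.1
{'K': array([[309.70691629,   0.        , 314.8994378 ],
       [  0.        , 309.70691629, 195.19534463],
       [  0.        ,   0.        ,   1.        ]]), 'tool_from_camera': array([[-3.04380736e-04, -9.66892530e-01, -2.55183743e-01,
         6.98973602e-02],
       [ 9.99999740e-01, -4.61133731e-04,  5.54447949e-04,
        -1.10113425e-03],
       [-6.53765412e-04, -2.55183508e-01,  9.66892419e-01,
        -1.62466965e-01],
       [ 0.00000000e+00,  0.00000000e+00,  0.00000000e+00,
         1.00000000e+00]])}
```

View pics/top.png

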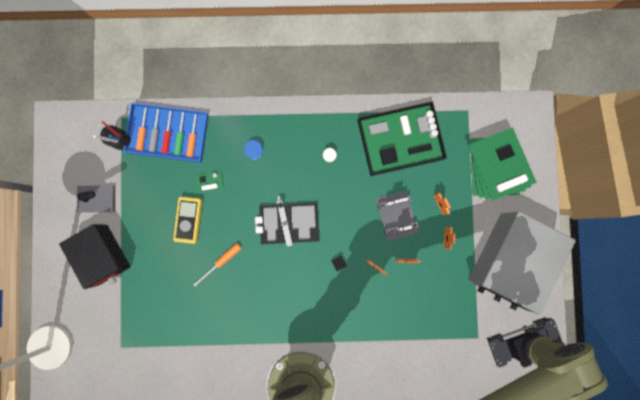

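View pics/scene.png

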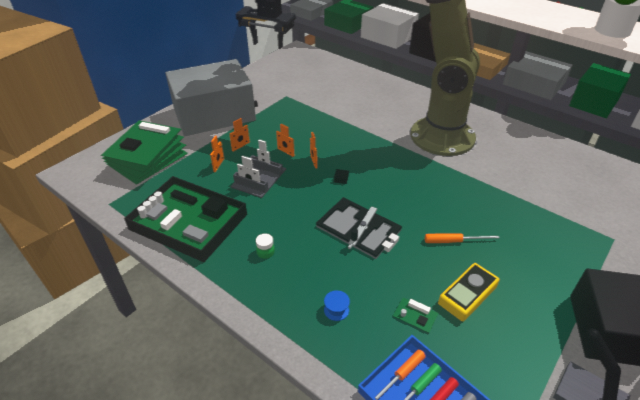

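The top view has the tray at (289,223), the stand with both grey brackets at (398,215), and orange look-alikes around it. Next I measure from the depth cloud and enlarge both areas.

```bash
python3 - <<'E'
from h import *
a=np.load('top.npz');p=a['p'];w=cloud('top',a['d'])
s=np.load('scene.npz')
A=cv2.resize(p[185:255,245:335,::-1],None,fx=4.4,fy=4.4,interpolation=2)
B=cv2.resize(p[180:250,360:450,::-1],None,fx=4.4,fy=4.4,interpolation=2)
C=cv2.resize(s['p'][190:265,310:410,::-1],None,fx=3.96,fy=3.96,interpolation=2)
D=cv2.resize(s['p'][125:200,220:320,::-1],None,fx=3.96,fy=3.96,interpolation=2)
r1=np.hstack([A,B]);r2=cv2.resize(np.hstack([C,D]),(r1.shape[1],297))
cv2.imwrite('pics/crops.png',np.vstack([cv2.resize(r1,(790,300)),cv2.resize(r2,(790,297))]))
ws=cloud('scene',s['d'])
print(w[300,200],w[223,289],w[215,398])
# standing grey things over z 40 near stand
for nm,W,P in(('top',w,p),('scene',ws,s['p'])):
    hsv=cv2.cvtColor(P,cv2.COLOR_RGB2HSV)
    m=(W[...,2]>.045)&(W[...,2]<.13)&(hsv[...,1]<70)&(W[...,0]>.35)&(W[...,0]<.8)&(W[...,1]<-.15)&(W[...,1]>-.5)
    n,l,st,c=cv2.connectedComponentsWithStats(m.astype(np.uint8))
    for i in range(1,n):
        if st[i,4]>8:
            q=W[l==i]; print(nm,st[i],q.mean(0).round(4),q.min(0).round(3),q.max(0).round(3)); 
            xy=q[:,:2]-q[:,:2].mean(0); print(np.degrees(np.arctan2(*np.linalg.svd(xy)[2][0][::-1])).round(1))
E
```

```text
[0.29062824 0.33156174 0.00649892] [0.54128017 0.02769442 0.01947961] [ 0.56016644 -0.34333197  0.0041283 ]
top [381 148  16  16 198] [ 0.7582 -0.3091  0.0557] [ 0.733 -0.335  0.046] [ 0.783 -0.284  0.067]
106.5
top [386 198  23   8  48] [ 0.6011 -0.326   0.0894] [ 0.592 -0.365  0.048] [ 0.613 -0.295  0.118]
-77.0
top [398 226  14   5  34] [ 0.5153 -0.3489  0.0913] [ 0.509 -0.372  0.048] [ 0.522 -0.333  0.118]
-75.5
top [407 263   9   1   9] [ 0.4035 -0.3613  0.1063] [ 0.403 -0.374  0.101] [ 0.404 -0.349  0.113]
-90.9
scene [257 140  13  21 167] [ 0.5203 -0.3499  0.0768] [ 0.51  -0.374  0.046] [ 0.528 -0.327  0.114]
103.0
scene [237 156  22  24 283] [ 0.6075 -0.3277  0.0746] [ 0.595 -0.366  0.045] [ 0.62  -0.292  0.115]
103.3
scene [203 195  24  20 263] [ 0.762  -0.3046  0.054 ] [ 0.731 -0.339  0.045] [ 0.788 -0.279  0.06 ]
23.3
```

View pics/crops.png

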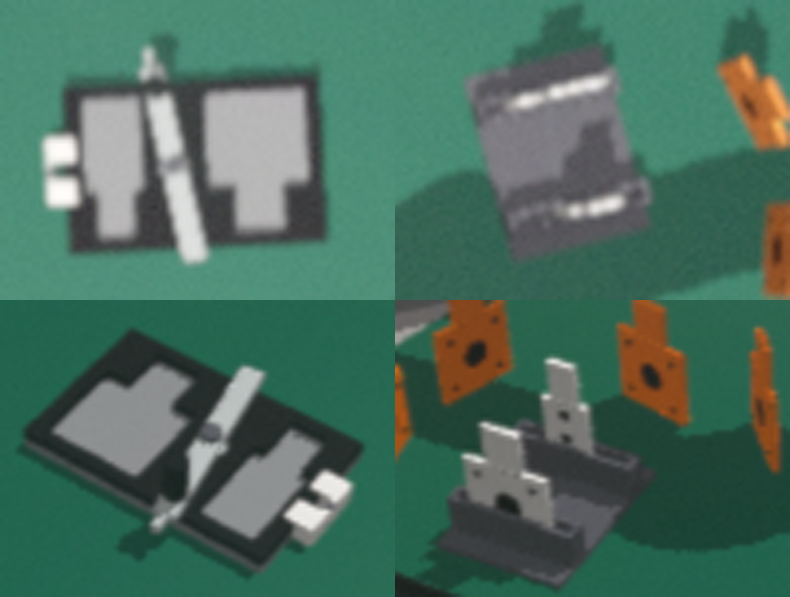

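The crops show the tray nearly aligned with world, broad ends up, the index plate at left, and the keeper turned about +10° with its knob at the upper left. The wide bracket is in the far slot, the narrow one in the near slot, both with their width about 13° off world y.

```bash
python3 - <<'E'
from h import *
a=np.load('top.npz');p=a['p'];hsv=cv2.cvtColor(p,cv2.COLOR_RGB2HSV)
def comps(m,minA):
    n,l,st,c=cv2.connectedComponentsWithStats(m.astype(np.uint8)); return [(l==i,st[i]) for i in range(1,n) if st[i,4]>=minA]
roi=np.zeros((400,640),bool);roi[195:250,250:325]=1
for lab,m,z,mn in (('dark',(hsv[...,2]<75)&roi,.016,300),('floor',(hsv[...,1]<40)&(hsv[...,2]>120)&(hsv[...,2]<190)&roi,.008,150),('bright',(hsv[...,1]<60)&(hsv[...,2]>=190)&roi,.022,15)):
    for M,st in comps(m,mn):
        ys,xs=np.nonzero(M); P=np.array([ray('top',u,v,z)[:2] for u,v in zip(xs,ys)]).astype(np.float32)
        r=cv2.minAreaRect(P*1000); print(lab,st,np.array(r[0]).round(1),np.array(r[1]).round(1),round(r[2],1),P.mean(0).round(4))
# tabs: points above 80 mm
for n in('top','scene'):
    s=np.load(n+'.npz');W=cloud(n,s['d']);h=cv2.cvtColor(s['p'],cv2.COLOR_RGB2HSV)
    for x0,x1 in((.48,.55),(.57,.64)):
        q=W[(W[...,2]>.082)&(W[...,2]<.125)&(h[...,1]<80)&(W[...,0]>x0)&(W[...,0]<x1)&(W[...,1]<-.25)&(W[...,1]>-.42)]
        print(n,len(q),q.mean(0).round(4),q[:,1].min(),q[:,1].max(),q[:,2].max())
E
```

```text
dark [284 203  35  39 323] [543.9 -13.9] [126.9 110.1] 2.3 [ 0.5393 -0.0177]
floor [291 205  25  34 636] [544.5 -20.3] [111.4  78.8] 2.2 [ 0.5513 -0.02  ]
floor [255 207  23  34 438] [541.6 106.1] [ 74.5 111.7] 88.9 [0.5445 0.0944]
bright [279 208   7  14  64] [570.5  50. ] [44.2 15.7] 11.4 [0.5708 0.0501]
bright [255 217   7   7  45] [553.8 131.5] [20.1 20.2] 89.1 [0.5546 0.1319]
bright [283 225   9  21 101] [500.6  36.1] [69.1 16.3] 11.9 [0.5002 0.0358]
bright [255 226   8   7  44] [523.5 130.3] [23.5 20.1] 88.7 [0.5222 0.1302]
top 19 [ 0.5152 -0.3504  0.1086] -0.3641609142057488 -0.339195653050379 0.11813647125530553
top 24 [ 0.6014 -0.3267  0.1078] -0.344792531752885 -0.29802011637906406 0.1180624564982138
scene 65 [ 0.5201 -0.3507  0.0986] -0.3665975915125203 -0.3386762535471954 0.11415972840218952
scene 87 [ 0.6074 -0.3279  0.0991] -0.3439002773168718 -0.3094507083803063 0.11472106742882811
```

Request:
drive_tool(moves=[11.9, -3.85, 0.5, 0.45, 60, 11.9, -3.85, 0.5, 0.45, 60, 11.9, -3.85, 0.5, 0.45, 60, 11.9, -3.85, 0.5, 0.45, 60, 11.9, -3.85, 0.5, 0.45, 60], squeeze=20)

```text
time_s: 0.72
tool_pos: [0.4529, -0.4356, 0.2096]
tool_rot: [-180.0, 0.0, 13.2]
force: [-0.1, -0.4, 0.6]
grip_width: 0.0607
grasp_force: 0.0
```

```bash
cat >> h.py <<'E'
def go(x,y,z,yaw):
    o=env.get_obs(); T=R.from_euler('xyz',o['tool_rot'],degrees=True)
    d=T.inv().apply(np.array([x,y,z])-o['tool_pos'])/.04
    yw=o['tool_rot'][2]; print('t',round(o['time_s'],2),'pos',np.array(o['tool_pos']).round(4),np.array(o['tool_rot']).round(2),'F',np.array(o['force']).round(1),'go',d.round(3),'turn',round(-((yaw-yw+180)%360-180)/10,3))
def wcloud(d):
    m=env.camera_model('wrist');K=m['K'];o=env.get_obs();T=R.from_euler('xyz',o['tool_rot'],degrees=True).as_matrix()
    v,u=np.mgrid[:400,:640]; x=(u-K[0,2])/K[0,0];y=(v-K[1,2])/K[1,1]; r=np.hypot(x,y)+1e-9
    p=np.stack([np.tan(r)*x/r*d,np.tan(r)*y/r*d,d],-1); M=m['tool_from_camera']
    t=p@M[:3,:3].T+M[:3,3]; t[d==0]=np.nan
    return t, t@T.T+o['tool_pos']
E
python3 -c "
from h import *
go(.604,-.327,.20,13.3)"
```

```text
t 0.72 pos [ 0.4529 -0.4356  0.2096] [-1.7999e+02  3.0000e-02  1.3230e+01] F [-0.1 -0.4  0.6] go [ 4.298 -1.777  0.239] turn -0.007
```

Request:
drive_tool(moves=[4.1, -1.7, 0.24, 0, 60, 4.1, -1.7, 0.24, 0, 60, 4.1, -1.7, 0.24, 0, 60, 4.1, -1.7, 0.24, 0, 60, 4.1, -1.7, 0.24, 0, 60])

```text
time_s: 1.35
tool_pos: [0.5952, -0.3336, 0.1997]
tool_rot: [-180.0, 0.1, 13.3]
force: [-0.6, -0.9, -0.2]
grip_width: 0.0602
grasp_force: 0.0
```

```bash
python3 - <<'E'
from h import *
p,d=env.read_camera('wrist'); cv2.imwrite('pics/w1.png',p[:,:,::-1])
go(.604,-.327,.20,13.3)
t,w=wcloud(d); h=cv2.cvtColor(p,cv2.COLOR_RGB2HSV)
m=(w[...,2]>.075)&(w[...,2]<.125)&(h[...,1]<70)&(np.hypot(w[...,0]-.56,w[...,1]+.335)<.09)
n,l,st,c=cv2.connectedComponentsWithStats(m.astype(np.uint8))
for i in range(1,n):
    if st[i,4]>60:
        q=w[l==i];top=q[q[:,2]>np.percentile(q[:,2],95)-.006];print(st[i],q.mean(0).round(4),'top',top.mean(0).round(4),np.percentile(q[:,2],[50,95]).round(4),'tool mm',(t[l==i].min(0)*1e3).round(),(t[l==i].max(0)*1e3).round())
E
```

```text
t 1.4 pos [ 0.5946 -0.3347  0.2   ] [1.7997e+02 9.0000e-02 1.3140e+01] F [ 0.2 -0.4  0.1] go [ 0.273 -0.135  0.   ] turn -0.016
[277 176  76  16 831] [ 0.6052 -0.3317  0.0947] top [ 0.6043 -0.3314  0.1118] [0.0944 0.1133] tool mm [  7. -37.  86.] [ 13.  34. 125.]
[305 278  25   8 200] [ 0.5173 -0.3538  0.1117] top [ 0.5173 -0.3539  0.1117] [0.1122 0.1132] tool mm [-83. -10.  86.] [-77.  12.  93.]
```

View pics/w1.png

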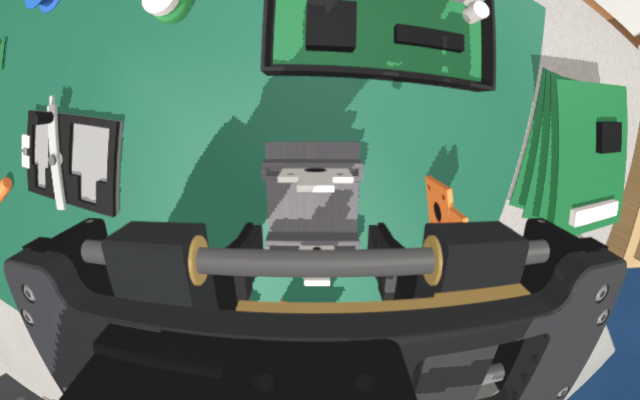

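The wrist view shows the wide bracket's tab at (316,187), about 10 mm ahead in tool x and centred in y. The narrow tab is at (317,281). I'll descend and grip the top 8 mm of the wide tab by its edges.

Request:
drive_tool(moves=[0.25, -0.02, 1.2, 0, 60, 0.25, -0.02, 2.4, 0, 60, 0.25, -0.02, 2.4, 0, 60, 0.25, -0.02, 2.4, 0, 28, 0.25, -0.02, 2.4, 0, 28], squeeze=20)

```text
time_s: 2.02
tool_pos: [0.6067, -0.3315, 0.1077]
tool_rot: [179.8, -0.2, 13.2]
force: [-0.0, 0.7, -0.2]
grip_width: 0.0473
grasp_force: 0.0
```

Request:
drive_tool(moves=[0, 0, 0, 0, 28, 0, 0, 0, 0, 28])

```text
time_s: 2.28
tool_pos: [0.6059, -0.3306, 0.1057]
tool_rot: [179.9, -0.1, 13.3]
force: [-1.1, -0.8, 2.3]
grip_width: 0.0307
grasp_force: 20.1
```

Request:
drive_tool(moves=[0, 0, -0.5, 0, 28, 0, 0, -1.5, 0, 28, 0, 0, -2.5, 0, 28, 0, 0, -2.6, 0, 28])

```text
time_s: 2.78
tool_pos: [0.6076, -0.3307, 0.2141]
tool_rot: [179.7, -0.4, 13.3]
force: [0.7, -0.4, -1.5]
grip_width: 0.031
grasp_force: 20.0
```

```bash
cat >> h.py <<'E'
O=np.array([.5421,.0435]);YAW=2.3
def tray(x,y):
    a=np.radians(YAW); return O+[x*np.cos(a)-y*np.sin(a), x*np.sin(a)+y*np.cos(a)]
def T(x,y,z,rel=0): go(*tray(x,y),z,YAW+rel)
E
python3 -c "
from h import *
print(env.get_obs()['grip_width'],env.get_obs()['grasp_force']); T(50,-63.5,.2)"
```

```text
0.03100551698989711 19.99828040599823
t 2.77 pos [ 0.6076 -0.3307  0.2141] [179.7   -0.35  13.26] F [ 0.7 -0.4 -1.5] go [ 925.848 1786.693   15.513] turn 1.096
```

```bash
sed -i 's/    a=np.radians(YAW); return/    a=np.radians(YAW); x,y=x\/1e3,y\/1e3; return/' h.py
python3 -c "
from h import *
T(50,-63.5,.2)"
```

```text
t 2.77 pos [ 0.6076 -0.3307  0.2141] [179.7   -0.35  13.26] F [ 0.7 -0.4 -1.5] go [ 1.476 -7.688  0.32 ] turn 1.096
```

Request:
drive_tool(moves=[1.45, -7.7, 0.3, 1.1, 28, 1.45, -7.7, 0.3, 1.1, 28, 1.45, -7.7, 0.3, 1.1, 28, 1.45, -7.7, 0.3, 1.1, 28, 1.45, -7.7, 0.3, 1.1, 28])

```text
time_s: 3.4
tool_pos: [0.5904, -0.0161, 0.1961]
tool_rot: [180.0, 0.0, 2.3]
force: [1.3, 0.4, -1.6]
grip_width: 0.031
grasp_force: 20.0
```

Request:
drive_tool(moves=[0, -0.2, 0, 0, 28, 0, -0.2, 0, 0, 28, 0, -0.2, 0, 0, 28])

```text
time_s: 3.78
tool_pos: [0.5909, -0.0126, 0.1962]
tool_rot: [179.9, 0.0, 2.1]
force: [0.8, 0.0, -0.8]
grip_width: 0.031
grasp_force: 20.0
```

```bash
python3 - <<'E'
from h import *
for i in (1,): p,d=env.read_camera('wrist'); cv2.imwrite('pics/w2.png',p[:,:,::-1])
T(50,-63.5,.2)
np.savez('w2',p=p,d=d)
E
```

```text
t 3.83 pos [ 0.591  -0.0127  0.1962] [1.7995e+02 3.0000e-02 2.0500e+00] F [-0.6  0.  -1.4] go [ 0.086  0.133 -0.095] turn -0.025
```

View pics/w2.png

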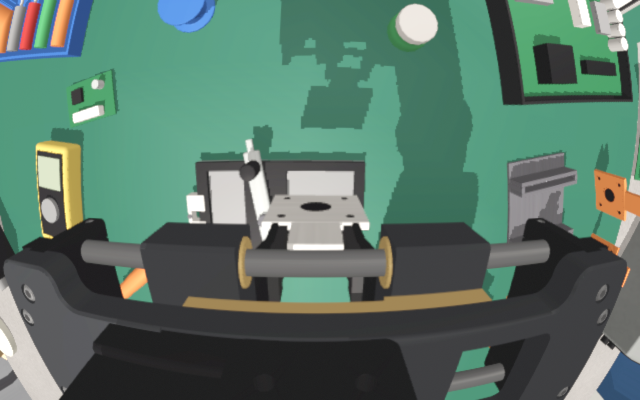

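The bracket hangs near upright between the fingers. The tray's far rim is at row 161 with its right corner at (365,161), and the wide floor spans columns 288–354. Next: bracket tilt and tray offset from this picture.

```bash
cat >> h.py <<'E'
def wray(u,v,z):
    m=env.camera_model('wrist');K=m['K'];o=env.get_obs();Tm=R.from_euler('xyz',o['tool_rot'],degrees=True).as_matrix()
    x=(u-K[0,2])/K[0,0];y=(v-K[1,2])/K[1,1]; r=np.hypot(x,y)+1e-9
    dc=np.array([np.sin(r)*x/r,np.sin(r)*y/r,np.cos(r)]); M=m['tool_from_camera']
    c=Tm@M[:3,3]+o['tool_pos']; d=Tm@M[:3,:3]@dc; return c+d*(z-c[2])/d[2]
def totray(w):
    a=np.radians(YAW); d=(np.array(w)[...,:2]-O)*1e3; return np.stack([d[...,0]*np.cos(a)+d[...,1]*np.sin(a),-d[...,0]*np.sin(a)+d[...,1]*np.cos(a)],-1)
E
python3 - <<'E'
from h import *
a=np.load('w2.npz');p,d=a['p'],a['d'];t,w=wcloud(d);h=cv2.cvtColor(p,cv2.COLOR_RGB2HSV)
V=h[...,2]
m=(t[...,2]>.0)&(t[...,2]<.12)&(abs(t[...,1])<.05)&(V>90)&(abs(t[...,0])<.04)&(np.mgrid[:400,:640][0]<245)
q=t[m]*1e3; print(len(q))
for z0 in range(10,115,15):
    s=q[(q[:,2]>z0)&(q[:,2]<z0+15)]
    if len(s): print(z0,len(s),s.mean(0).round(1),s.min(0).round(1),s.max(0).round(1))
print('row180',V[180,280:370].tolist()); print('col325',V[150:200,325].tolist()); print('sat col325',h[150:175,325,1].tolist())
for u,v,z in((365,161,.016),(353.5,172,.016),(288,172,.008),(354.5,180,.016),(365.5,180,.016)): print(u,v,totray(wray(u,v,z)).round(1))
E
```

```text
3410
10 448 [ 1.1 -0.6 17.2] [ -0.3 -16.5  10. ] [ 2. 15. 25.]
25 896 [ 0.4 -1.  32.2] [ -4.9 -36.5  25. ] [ 1.9 35.  40. ]
40 657 [ 1.1 -0.7 47.4] [  0.2 -36.7  40.1] [ 2.  34.8 54.9]
55 388 [ 1.1 -1.2 63.2] [  0.4 -36.3  55.1] [ 1.9 34.8 69.8]
70 411 [ 1.2 -0.6 78.8] [  0.2 -36.5  70.1] [ 2.1 35.  84.9]
85 242 [ 1.3 -0.5 90.7] [  0.6 -36.   85.5] [ 1.9 34.6 96.4]
row180 [82, 82, 82, 82, 82, 79, 76, 124, 155, 191, 214, 216, 216, 216, 215, 215, 215, 215, 215, 215, 215, 215, 215, 215, 215, 215, 215, 215, 215, 215, 215, 214, 214, 214, 214, 214, 214, 214, 214, 214, 214, 214, 214, 214, 214, 214, 214, 214, 213, 214, 213, 213, 213, 213, 213, 213, 213, 213, 213, 213, 212, 212, 212, 212, 212, 212, 212, 212, 212, 212, 211, 211, 208, 171, 101, 74, 73, 73, 72, 73, 73, 73, 72, 73, 95, 144, 169, 172, 172, 172]
col325 [174, 173, 162, 124, 117, 116, 116, 117, 117, 115, 102, 78, 69, 75, 76, 76, 76, 76, 75, 76, 107, 186, 208, 213, 213, 213, 213, 213, 214, 214, 214, 214, 214, 214, 214, 214, 214, 215, 215, 215, 215, 215, 215, 215, 210, 198, 182, 179, 178, 178]
sat col325 [98, 97, 101, 111, 113, 112, 112, 111, 113, 100, 25, 3, 7, 7, 7, 7, 10, 7, 3, 3, 7, 8, 7, 7, 7]
365 161 [  65.2 -113.8]
353.5 172 [  52.6 -101. ]
288 172 [ 51.4 -26.4]
354.5 180 [  43.3 -102.3]
365.5 180 [  43.3 -115.1]
```

Request:
drive_tool(moves=[0.14, 0.15, 0, -0.02, 28, 0.14, 0.15, 0.8, -0.02, 28, 0.14, 0.15, 1.6, -0.02, 28, 0.14, 0.15, 2.1, -0.02, 28, 0.14, 0.15, 2.1, -0.02, 28])

```text
time_s: 4.45
tool_pos: [0.5959, -0.0168, 0.1109]
tool_rot: [-180.0, 0.2, 2.4]
force: [-0.5, 1.3, 0.2]
grip_width: 0.0313
grasp_force: 20.0
```

```bash
python3 -c "
from h import *
T(52,-64.2,.1067)"
```

```text
t 4.45 pos [ 0.5959 -0.0168  0.1109] [-179.99    0.19    2.4 ] F [-0.5  1.3  0.2] go [0.018 0.046 0.104] turn 0.01
```

Request:
drive_tool(moves=[0, 0.03, 0.06, 0, 28, 0, 0.03, 0.12, 0, 28, 0, 0.03, 0.12, 0, 28], squeeze=8)

```text
time_s: 4.82
tool_pos: [0.5972, -0.0172, 0.1083]
tool_rot: [180.0, -0.1, 2.4]
force: [-0.2, -0.2, -0.6]
grip_width: 0.032
grasp_force: 8.0
```

```bash
python3 - <<'E'
from h import *
T(52,-64.2,.1067)
o=env.get_obs();print(o['grip_width'],o['grasp_force'])
th=np.radians([90,80,70,60,50,40,30,20,12,7]);L=103.  # pivot corner to grip
c=np.c_[-L*np.cos(th)+3*np.sin(th), L*np.sin(th)+3*np.cos(th)]; c-=c[0]
print((c/40).round(2).tolist())
E
```

```text
t 4.83 pos [ 0.5972 -0.0172  0.1083] [ 1.7998e+02 -6.0000e-02  2.4500e+00] F [-0.2 -0.2 -0.6] go [-0.017  0.033  0.04 ] turn 0.015
0.03196531427896283 7.998429983854294
[[0.0, 0.0], [-0.45, -0.03], [-0.89, -0.13], [-1.3, -0.31], [-1.67, -0.55], [-2.0, -0.86], [-2.27, -1.22], [-2.47, -1.62], [-2.58, -1.97], [-2.62, -2.19]]
```

Request:
drive_tool(moves=[0, 0.03, 0.05, 0, 28, 0, 0.03, 0.1, 0, 28, 0, 0.03, 0.1, 0, 28])

```text
time_s: 5.2
tool_pos: [0.5995, -0.0178, 0.1069]
tool_rot: [180.0, -0.3, 2.5]
force: [-1.3, 0.6, 9.2]
grip_width: 0.0315
grasp_force: 8.0
```

Request:
drive_tool(moves=[-0.22, 0, 0.02, 0, 28, -0.45, 0, 0.05, 0, 28, -0.67, 0, 0.1, 0, 28, -0.89, 0, 0.15, 0, 28, -0.89, 0, 0.15, 0, 28])

```text
time_s: 5.82
tool_pos: [0.5613, -0.0196, 0.0991]
tool_rot: [180.0, -0.0, 2.5]
force: [-2.3, 0.5, 7.7]
grip_width: 0.0316
grasp_force: 8.0
```

```bash
python3 - <<'E'
from h import *
p,d=env.read_camera('wrist'); cv2.imwrite('pics/w3.png',p[:,:,::-1])
T(18,-64.2,.10)
t,w=wcloud(d);V=p.max(2)
m=(t[...,2]>.0)&(t[...,2]<.092)&(abs(t[...,1])<.045)&(V>90)&(t[...,0]>-.02)&(t[...,0]<.1)&(np.mgrid[:400,:640][0]<245)
q=t[m]*1e3
for z0 in range(5,95,15):
    s=q[(q[:,2]>z0)&(q[:,2]<z0+15)]
    if len(s): print(z0,len(s),s.mean(0).round(1),s[:,1].min().round(1),s[:,1].max().round(1))
E
```

```text
t 5.88 pos [ 0.5617 -0.0196  0.0993] [ 1.7998e+02 -7.0000e-02  2.4600e+00] F [-2.   0.5  7.5] go [ 0.024  0.009 -0.019] turn 0.016
5 898 [ 7.4 -1.2 12.4] -17.4 14.8
20 1822 [12.5 -0.8 27.4] -37.3 34.5
35 1286 [18.8 -1.1 42.1] -36.8 34.9
50 843 [24.6 -0.9 57.4] -37.4 34.9
65 923 [30.3 -1.3 72.4] -37.0 35.0
80 952 [19.2 -4.3 85.7] -45.0 45.0
```

Tilt is now 21° from vertical, with the base staying near the wall, so the pivot works. I'll continue the arc.

Request:
drive_tool(moves=[-0.2, 0, 0.08, 0, 28, -0.41, 0, 0.18, 0, 28, -0.6, 0, 0.3, 0, 28, -0.78, 0, 0.42, 0, 28, -0.78, 0, 0.42, 0, 28])

```text
time_s: 6.5
tool_pos: [0.5293, -0.0214, 0.0801]
tool_rot: [180.0, 0.1, 2.4]
force: [-1.0, -0.1, 1.1]
grip_width: 0.0319
grasp_force: 8.0
```

Request:
drive_tool(moves=[-0.17, 0, 0.15, 0, 28, -0.33, 0, 0.31, 0, 28, -0.47, 0, 0.49, 0, 28, -0.6, 0, 0.67, 0, 28, -0.6, 0, 0.67, 0, 28])

```text
time_s: 7.12
tool_pos: [0.505, -0.0223, 0.0533]
tool_rot: [180.0, 0.1, 2.4]
force: [-0.3, 0.1, -0.4]
grip_width: 0.0319
grasp_force: 8.0
```

```bash
python3 - <<'E'
from h import *
p,d=env.read_camera('wrist'); cv2.imwrite('pics/w4.png',p[:,:,::-1])
T(-45,-64.2,.0175)
t,w=wcloud(d);V=p.max(2)
m=(t[...,2]>.0)&(w[...,2]>.010)&(abs(t[...,1])<.035)&(V>130)&(t[...,0]>-.02)&(t[...,0]<.1)&(np.mgrid[:400,:640][0]<245)
q=t[m]*1e3
for z0 in range(5,110,10):
    s=q[(q[:,0]>z0)&(q[:,0]<z0+10)]
    if len(s): print(z0,len(s),s.mean(0).round(1),s[:,1].min().round(1),s[:,1].max().round(1))
E
```

```text
t 7.17 pos [ 0.5055 -0.0223  0.0537] [1.80e+02 8.00e-02 2.45e+00] F [-0.7  0.1 -0.3] go [-0.144 -0.002  0.905] turn 0.015
5 382 [13.1 -1.4  1. ] -16.8 14.7
15 1242 [20.4 -0.9  4.9] -34.9 33.5
25 2174 [30.1 -0.2  9.6] -35.0 34.8
35 2077 [40.2 -0.3 14.7] -34.9 34.9
45 1617 [49.6  0.2 19.6] -34.8 34.9
55 1312 [60.1  0.2 25. ] -35.0 34.9
65 1728 [70.1 -0.1 30.2] -35.0 34.7
75 1554 [80.1 -0.2 35.4] -35.0 35.0
85 480 [86.8 -0.3 39.1] -34.8 34.8
```

Request:
drive_tool(moves=[0.1, 0, 0.05, 0, 28, 0.06, 0, 0.3, 0, 28, -0.04, 0, 0.55, 0, 28, -0.11, 0, 0.8, 0, 28, -0.13, 0, 0.86, 0, 28])

```text
time_s: 7.8
tool_pos: [0.501, -0.0225, 0.0191]
tool_rot: [-180.0, -0.0, 2.5]
force: [0.2, -0.5, -0.1]
grip_width: 0.0319
grasp_force: 8.0
```

```bash
python3 - <<'E'
from h import *
p,d=env.read_camera('wrist'); cv2.imwrite('pics/w5.png',p[:,:,::-1])
T(-44.5,-64.2,.0185)
t,w=wcloud(d);V=p.max(2);tr=totray(w)
m=(w[...,2]>.0105)&(abs(t[...,1])<.045)&(V>130)&(t[...,0]>-.03)&(t[...,0]<.12)&(np.mgrid[:400,:640][0]<245)
q=np.c_[tr[m],w[m][:,2]*1e3]
for z0 in range(-40,70,10):
    s=q[(q[:,0]>z0)&(q[:,0]<z0+10)]
    if len(s): print(z0,len(s),s.mean(0).round(1),s.min(0).round(1),s.max(0).round(1))
E
```

```text
t 7.85 pos [ 0.501  -0.0225  0.0192] [-180.     -0.      2.45] F [-0.8 -0.6  0.2] go [-0.02  -0.002  0.017] turn 0.015
-40 1047 [-35.  -63.4  23.9] [-40.  -79.3  21.8] [-30.  -47.2  26.4]
-30 1073 [-25.  -63.2  22.7] [-30.  -79.1  20.3] [-20.  -47.4  25. ]
-20 2135 [-14.4 -63.3  22.1] [ -20.  -101.1   10.7] [-10.  -24.6  99.7]
-10 2480 [ -5.1 -62.9  24.8] [ -10.  -101.    12.7] [ -0.  -27.4 106.6]
0 2305 [  4.8 -63.   19.5] [  0.  -99.3  17.2] [ 10.  -27.1  21.9]
10 1732 [ 15.  -63.2  18.4] [ 10.  -99.1  15.5] [ 20.  -27.1  20.7]
20 1976 [ 25.4 -63.1  17.2] [ 20.  -99.2  14.8] [ 30.  -27.1  19.6]
30 2355 [ 34.8 -63.1  16.2] [ 30.  -99.1  13.6] [ 40.  -27.   18.5]
40 2326 [ 45.1 -63.   15.1] [ 40.  -99.3  12.5] [ 50.  -26.8  17.5]
50 345 [ 50.7 -63.5  14.3] [ 50.  -98.8  10.5] [ 52.8 -27.4  16. ]
```

View pics/w5.png

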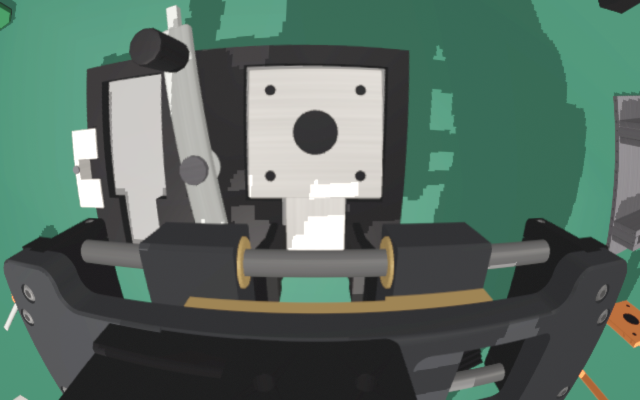

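The view shows the wide plate inside its compartment, with even margins at columns 247–384 and its base near the far wall. I'll nudge +x and release with a small opening, since the bar is close to the left finger.

Request:
drive_tool(moves=[0.04, 0, 0, 0, 28, 0.04, 0, 0, 0, 38, 0.04, 0, 0, 0, 40, 0.04, 0, -0.7, 0, 40, 0.04, 0, -2, 0, 40])

```text
time_s: 8.48
tool_pos: [0.5009, -0.0223, 0.0989]
tool_rot: [-179.9, 0.2, 2.5]
force: [1.1, -1.1, 0.7]
grip_width: 0.0398
grasp_force: 0.0
```

Request:
drive_tool(moves=[0, 0, -1.4, 0, 40, -1, 0, -2.2, 0, 60, -1, 0, -2.2, 0, 60])

```text
time_s: 8.85
tool_pos: [0.4632, -0.0245, 0.1909]
tool_rot: [179.8, -0.3, 2.4]
force: [1.0, -0.3, 0.0]
grip_width: 0.0525
grasp_force: 0.0
```

```bash
python3 - <<'E'
from h import *
p,d=env.read_camera('wrist'); np.savez('w6',p=p,d=d)
T(-44.5,-64.2,.0185)
p,d=env.read_camera('top');w=cloud('top',d);h=cv2.cvtColor(p,cv2.COLOR_RGB2HSV);tr=totray(w)
cv2.imwrite('pics/s6.png',env.read_camera('scene')[0][:,:,::-1])
t,w=wcloud(np.load('w6.npz')['d']);p=np.load('w6.npz')['p'];tr=totray(w);V=p.max(2)
m=(V>130)&(tr[...,0]>-60)&(tr[...,0]<60)&(tr[...,1]>-106)&(tr[...,1]<-24)&(w[...,2]>.010)&(w[...,2]<.05)
q=np.c_[tr[m],w[m][:,2]*1e3]
for z0 in range(-60,60,10):
    s=q[(q[:,0]>z0)&(q[:,0]<z0+10)]
    if len(s)>20: print(z0,len(s),s.mean(0).round(1),np.percentile(s,1,0).round(1),np.percentile(s,99,0).round(1))
go(.5173,-.3535,.17,13.3)
E
```

```text
t 8.9 pos [ 0.4632 -0.0244  0.1891] [179.89  -0.21   2.42] F [-0.3 -0.8 -0.2] go [ 0.911 -0.019  4.268] turn 0.012
-60 59 [-52.2 -62.6  10.7] [-54.  -77.8  10. ] [-50.6 -47.6  11.8]
-50 146 [-45.2 -63.3  10.8] [-49.6 -79.8  10. ] [-40.6 -47.5  12.2]
-40 149 [-35.4 -62.7  10.6] [-39.7 -78.8  10. ] [-30.8 -47.   11.9]
-30 122 [-25.3 -63.8  10.6] [-29.8 -77.5  10. ] [-20.9 -47.1  11.8]
-20 257 [-14.9 -61.6  10.6] [-19.9 -97.   10. ] [-10.  -27.5  11.8]
-10 294 [ -5.2 -61.8  10.6] [-10. -98.  10.] [ -0.1 -27.6  11.7]
0 247 [  4.8 -60.3  10.5] [  0.1 -96.9  10. ] [  9.9 -27.6  11.7]
10 178 [ 15.3 -59.9  10.6] [ 10.1 -95.6  10. ] [ 20.  -27.4  11.8]
20 175 [ 25.3 -61.2  10.5] [ 20.8 -96.   10. ] [ 29.8 -27.6  12. ]
30 167 [ 35.  -58.8  10.5] [ 30.  -96.4  10. ] [ 39.9 -27.6  11.7]
40 204 [ 45.3 -62.1  10.5] [ 40.1 -97.7  10. ] [ 49.9 -27.7  11.9]
t 9.0 pos [ 0.4627 -0.0241  0.187 ] [1.80e+02 3.00e-02 2.45e+00] F [0.4 0.1 0.2] go [1.013 8.285 0.424] turn -1.085
```

The wide bracket lies flat, with even height across its length. Now the narrow one.

Request:
drive_tool(moves=[1.0, 8.3, 0.1, -1.08, 55, 1.0, 8.3, 0.1, -1.08, 55, 1.0, 8.3, 0.1, -1.08, 55, 1.0, 8.3, 0.1, -1.08, 55, 1.0, 8.3, 0.1, -1.08, 55], squeeze=20)

```text
time_s: 9.62
tool_pos: [0.5127, -0.3289, 0.1814]
tool_rot: [-179.9, 0.1, 13.3]
force: [0.4, 1.0, 1.1]
grip_width: 0.0546
grasp_force: 0.0
```

```bash
python3 -c "
from h import *
go(.5173,-.3535,.185,13.3)"
```

```text
t 9.62 pos [ 0.5127 -0.3289  0.1814] [-1.7987e+02  1.2000e-01  1.3280e+01] F [0.4 1.  1.1] go [-0.029  0.626 -0.09 ] turn -0.002
```

Request:
drive_tool(moves=[-0.25, 0.55, -0.1, 0, 55, -0.25, 0.55, -0.1, 0, 55, -0.25, 0.55, -0.1, 0, 55])

```text
time_s: 10.0
tool_pos: [0.5083, -0.3486, 0.1865]
tool_rot: [-179.8, 0.0, 13.4]
force: [0.6, 0.9, -0.0]
grip_width: 0.0549
grasp_force: 0.0
```

```bash
python3 - <<'E'
from h import *
p,d=env.read_camera('wrist'); cv2.imwrite('pics/w7.png',p[:,:,::-1])
go(.5173,-.3535,.104,13.3)
t,w=wcloud(d);V=p.max(2);h=cv2.cvtColor(p,cv2.COLOR_RGB2HSV)
m=(w[...,2]>.04)&(w[...,2]<.12)&(V>110)&(h[...,1]<60)&(abs(t[...,0])<.04)&(abs(t[...,1])<.03)&(np.mgrid[:400,:640][0]<245)
q=t[m]*1e3;z=w[m][:,2]*1e3
for z0 in range(40,120,10):
    s=q[(z>z0)&(z<z0+10)]
    if len(s)>5: print(z0,len(s),s.mean(0).round(1),s.min(0).round(1),s.max(0).round(1))
E
```

```text
t 10.05 pos [ 0.5085 -0.3484  0.1871] [-1.7989e+02  2.0000e-02  1.3430e+01] F [-0.4  0.3 -0.9] go [0.184 0.18  2.076] turn 0.013
40 46 [ 10.5   5.3 142.2] [ 10.1 -12.8 139.1] [ 11.   25.3 147.1]
50 81 [ 10.8   6.2 132.1] [ 10.4 -13.4 127.9] [ 11.2  26.2 136.9]
60 112 [ 10.6   6.5 121.5] [  9.8 -13.1 117.1] [ 11.6  26.2 125. ]
70 150 [  9.    6.2 110.9] [  5.3 -12.6 107.1] [ 11.   25.6 117.1]
80 91 [ 10.5   6.3 101.9] [ 9.1 -5.3 97.1] [ 11.3  18.2 107. ]
90 62 [10.6  5.9 91.1] [ 9.9 -6.  87.3] [10.9 17.8 97.1]
100 91 [10.4  5.9 82.5] [ 9.7 -5.8 78.5] [11.2 18.  87. ]
110 228 [ 8.1  6.5 74.4] [ 4.6 -5.7 72.6] [10.7 18.2 76.5]
```

Request:
drive_tool(moves=[0.19, 0.155, 1.0, 0.01, 55, 0.19, 0.155, 2.08, 0.01, 55, 0.19, 0.155, 2.08, 0.01, 55, 0.19, 0.155, 2.08, 0.01, 20, 0.19, 0.155, 2.08, 0.01, 20])

```text
time_s: 10.68
tool_pos: [0.518, -0.3557, 0.1074]
tool_rot: [179.8, -0.2, 13.2]
force: [0.6, 0.0, 0.1]
grip_width: 0.0422
grasp_force: 0.0
```

Request:
drive_tool(moves=[0, 0, 0, 0, 20, 0, 0, 0, 0, 20, 0, 0, 0, 0, 20])

```text
time_s: 11.05
tool_pos: [0.5169, -0.3553, 0.1056]
tool_rot: [180.0, -0.0, 13.1]
force: [0.2, -0.1, 2.1]
grip_width: 0.0229
grasp_force: 20.0
```

Request:
drive_tool(moves=[0, 0, -0.5, 0, 20, 0, 0, -1.5, 0, 20, 0, 0, -2.5, 0, 20, 0, 0, -2.6, 0, 20])

```text
time_s: 11.55
tool_pos: [0.5185, -0.3564, 0.2139]
tool_rot: [179.7, -0.3, 13.1]
force: [-0.0, 0.5, -0.2]
grip_width: 0.023
grasp_force: 20.0
```

```bash
python3 -c "
from h import *
T(52,47.5,.2)"
```

```text
t 11.55 pos [ 0.5185 -0.3564  0.2139] [179.66  -0.31  13.15] F [-0.   0.5 -0.2] go [  4.347 -10.526   0.31 ] turn 1.085
```

Request:
drive_tool(moves=[4.35, -10.5, 0.2, 1.08, 20, 4.35, -10.5, 0.2, 1.08, 20, 4.35, -10.5, 0.2, 1.08, 20, 4.35, -10.5, 0.2, 1.08, 20, 4.35, -10.5, 0.2, 1.08, 20])

```text
time_s: 12.18
tool_pos: [0.5667, -0.0463, 0.203]
tool_rot: [180.0, 0.0, 2.3]
force: [0.3, -0.1, 0.0]
grip_width: 0.023
grasp_force: 20.0
```

```bash
python3 -c "
from h import *
T(52,47.5,.2)"
```

```text
t 12.18 pos [ 0.5667 -0.0463  0.203 ] [1.7998e+02 4.0000e-02 2.3400e+00] F [ 0.3 -0.1  0. ] go [ 0.777 -3.455  0.074] turn 0.004
```

Request:
drive_tool(moves=[0.75, -3.25, 0.07, 0, 20, 0.75, -3.25, 0.07, 0, 20, 0.75, -3.25, 0.07, 0, 20, 0.75, -3.25, 0.07, 0, 20, 0.75, -3.25, 0.07, 0, 20])

```text
time_s: 12.8
tool_pos: [0.5918, 0.0803, 0.2002]
tool_rot: [179.9, 0.0, 2.2]
force: [0.8, 0.1, -0.7]
grip_width: 0.0229
grasp_force: 20.0
```

```bash
python3 - <<'E'
from h import *
p,d=env.read_camera('wrist'); cv2.imwrite('pics/w8.png',p[:,:,::-1])
T(52,47.5,.112)
t,w=wcloud(d);V=p.max(2);tr=totray(w);h=cv2.cvtColor(p,cv2.COLOR_RGB2HSV)
m=(t[...,2]>.0)&(t[...,2]<.12)&(abs(t[...,1])<.03)&(V>90)&(abs(t[...,0])<.04)&(np.mgrid[:400,:640][0]<245)
q=t[m]*1e3
for z0 in range(10,115,15):
    s=q[(q[:,2]>z0)&(q[:,2]<z0+15)]
    if len(s)>5: print(z0,len(s),s.mean(0).round(1),s.min(0).round(1),s.max(0).round(1))
E
```

```text
t 12.85 pos [0.5918 0.0802 0.2003] [1.7993e+02 3.0000e-02 2.1400e+00] F [-0.1 -0.5 -1.3] go [ 0.021 -0.323  2.208] turn -0.016
10 300 [ 3.3 -1.5 17.3] [  2.5 -13.1  10. ] [ 4.4 10.5 25. ]
25 519 [ 2.7 -1.2 31.7] [ -1.6 -21.4  25. ] [ 4.1 18.3 40. ]
40 314 [ 3.5 -2.2 47.3] [  2.5 -21.7  40. ] [ 4.6 17.5 55. ]
55 259 [ 3.3 -2.  61.5] [  2.4 -22.   55. ] [ 4.5 17.5 69.4]
70 247 [ 3.4 -2.1 76.5] [  2.6 -22.4  70.3] [ 4.2 17.5 84.9]
85 166 [ 3.5 -2.  90.6] [  2.1 -22.   85. ] [ 4.4 18.  96.3]
```

View pics/w8.png

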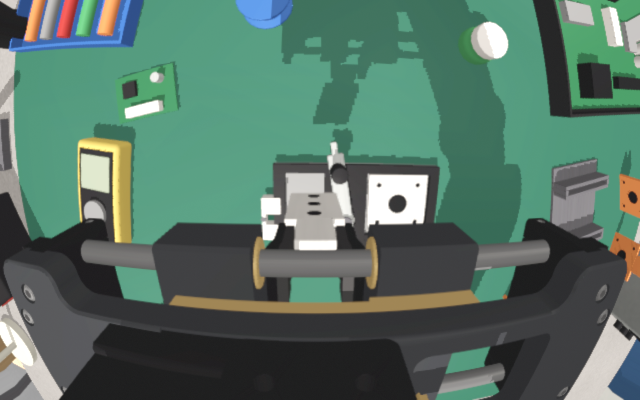

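Wide bracket lies flat at (398,202). The narrow one hangs vertical, offset about 1.8 mm in y. I'll move over the narrow compartment and lower to contact.

Request:
drive_tool(moves=[-0.03, -0.28, 0, -0.01, 20, -0.03, -0.28, 0.8, -0.01, 20, -0.03, -0.28, 1.6, -0.01, 20, -0.03, -0.28, 2.2, -0.01, 20, -0.03, -0.28, 2.2, -0.01, 20])

```text
time_s: 13.48
tool_pos: [0.5897, 0.0936, 0.1117]
tool_rot: [180.0, 0.1, 2.4]
force: [0.2, -0.0, -1.0]
grip_width: 0.0231
grasp_force: 20.0
```

Request:
drive_tool(moves=[0, 0, 0.05, 0, 20, 0, 0, 0.1, 0, 20, 0, 0, 0.1, 0, 20], squeeze=8)

```text
time_s: 13.85
tool_pos: [0.592, 0.094, 0.111]
tool_rot: [180.0, -0.3, 2.4]
force: [0.8, -1.1, 6.8]
grip_width: 0.0236
grasp_force: 8.0
```

```bash
python3 -c "
from h import *
T(49.8,45.7,.1075)"
```

```text
t 13.85 pos [0.592 0.094 0.111] [179.98  -0.27   2.42] F [ 0.8 -1.1  6.8] go [-0.054  0.068  0.088] turn 0.012
```

Request:
drive_tool(moves=[0, 0, -0.3, 0, 20, -0.05, 0.07, -0.3, 0, 20, -0.05, 0.07, -0.3, 0, 20, -0.05, 0.07, -0.3, 0, 20], squeeze=20)

```text
time_s: 14.35
tool_pos: [0.5879, 0.0911, 0.1201]
tool_rot: [180.0, 0.0, 2.4]
force: [-0.4, 0.5, -1.3]
grip_width: 0.0234
grasp_force: 20.0
```

```bash
python3 - <<'E'
from h import *
p,d=env.read_camera('wrist'); cv2.imwrite('pics/w9.png',p[:,:,::-1])
T(49.8,45.7,.1075)
t,w=wcloud(d);V=p.max(2);tr=totray(w)
m=(t[...,2]>.0)&(t[...,2]<.12)&(abs(t[...,1])<.03)&(V>90)&(abs(t[...,0])<.04)&(np.mgrid[:400,:640][0]<245)
q=t[m]*1e3
for z0 in range(10,115,15):
    s=q[(q[:,2]>z0)&(q[:,2]<z0+15)]
    if len(s)>5: print(z0,len(s),s.mean(0).round(1),s.min(0).round(1),s.max(0).round(1))
A=cv2.resize(p[60:250,200:420,::-1],None,fx=3,fy=3,interpolation=2);cv2.imwrite('pics/w9c.png',A)
E
```

```text
t 14.4 pos [0.5879 0.0912 0.1201] [1.80e+02 5.00e-02 2.45e+00] F [ 0.3 -0.3 -0.9] go [0.053 0.003 0.315] turn 0.015
10 299 [ 2.9 -2.  17.2] [  0.3 -21.   10.3] [ 3.9 13.2 25. ]
25 490 [ 2.4 -1.8 31.1] [ -3.5 -22.4  25. ] [ 3.7 18.  40. ]
40 314 [ 2.5 -2.4 47.7] [  1.1 -22.   40.1] [ 3.5 17.  55. ]
55 271 [ 2.7 -0.5 62.7] [  0.8 -22.7  55.1] [12.6 29.9 69.8]
70 230 [ 2.  -3.  77.7] [  0.6 -23.2  70. ] [12.3 26.5 84.8]
85 300 [12.6 16.8 92.9] [-11.5 -23.6  85.1] [40. 30. 99.]
100 752 [  1.2  -0.6 109.9] [-39.8 -29.9 101.9] [ 19.4  29.9 115. ]
```

View pics/w9c.png

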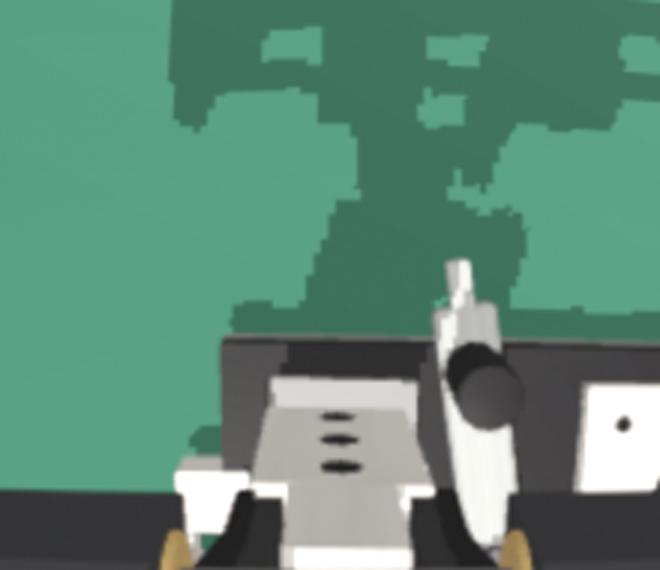

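Against the visible floor strip (crop columns 272–415), the bracket's base edge (270–405) sits about 1.8 mm too far left. I'll shift and lower again.

Request:
drive_tool(moves=[0.05, 0.05, 0, 0, 20, 0.05, 0.05, 0.15, 0, 20, 0.05, 0.05, 0.25, 0, 20, 0.05, 0.05, 0.25, 0, 20])

```text
time_s: 14.9
tool_pos: [0.5898, 0.0893, 0.1098]
tool_rot: [180.0, 0.1, 2.5]
force: [-0.0, 0.3, -0.4]
grip_width: 0.0233
grasp_force: 20.0
```

Request:
drive_tool(moves=[0, 0, 0.06, 0, 20, 0, 0, 0.12, 0, 20, 0, 0, 0.12, 0, 20], squeeze=8)

```text
time_s: 15.28
tool_pos: [0.5902, 0.0893, 0.1055]
tool_rot: [180.0, 0.0, 2.4]
force: [0.7, -0.4, -0.9]
grip_width: 0.0239
grasp_force: 8.0
```

```bash
python3 -c "
from h import *
T(49.8,43.9,.1065)"
```

```text
t 15.28 pos [0.5902 0.0893 0.1055] [1.7999e+02 2.0000e-02 2.4500e+00] F [ 0.7 -0.4 -0.9] go [-0.002 -0.002 -0.024] turn 0.015
```

Request:
drive_tool(moves=[0, 0, 0.04, 0, 20, 0, 0, 0.08, 0, 20, 0, 0, 0.08, 0, 20])

```text
time_s: 15.65
tool_pos: [0.5916, 0.0901, 0.1041]
tool_rot: [-180.0, -0.2, 2.5]
force: [0.2, 0.5, 4.5]
grip_width: 0.0235
grasp_force: 8.0
```

Request:
drive_tool(moves=[-0.22, 0, 0.04, 0, 20, -0.44, 0, 0.07, 0, 20, -0.66, 0, 0.12, 0, 20, -0.87, 0, 0.18, 0, 20, -0.87, 0, 0.18, 0, 20])

```text
time_s: 16.27
tool_pos: [0.5554, 0.0889, 0.0967]
tool_rot: [-180.0, -0.1, 2.5]
force: [-1.5, 1.1, 7.2]
grip_width: 0.0238
grasp_force: 8.0
```

Request:
drive_tool(moves=[-0.2, 0, 0.08, 0, 20, -0.39, 0, 0.18, 0, 20, -0.57, 0, 0.3, 0, 20, -0.74, 0, 0.43, 0, 20, -0.74, 0, 0.43, 0, 20])

```text
time_s: 16.9
tool_pos: [0.5252, 0.0864, 0.0775]
tool_rot: [180.0, 0.1, 2.5]
force: [-1.0, 0.6, 1.9]
grip_width: 0.0236
grasp_force: 8.0
```

```bash
cat > m.py <<'E'
from h import *
import sys
p,d=env.read_camera('wrist'); cv2.imwrite(f'pics/{sys.argv[1]}.png',p[:,:,::-1])
T(-45,43.9,.0175)
t,w=wcloud(d);V=p.max(2);tr=totray(w)
m=(t[...,2]>-.01)&(w[...,2]>.0105)&(abs(t[...,1]+.0025)<.021)&(V>130)&(t[...,0]>-.02)&(t[...,0]<.1)&(np.mgrid[:400,:640][0]<245)
q=np.c_[tr[m],w[m][:,2]*1e3]
for z0 in range(-50,70,10):
    s=q[(q[:,0]>z0)&(q[:,0]<z0+10)]
    if len(s)>10: print(z0,len(s),s.mean(0).round(1),np.percentile(s,1,0).round(1),np.percentile(s,99,0).round(1))
E
python3 m.py w10
```

```text
t 16.95 pos [0.5257 0.0863 0.0778] [1.7998e+02 2.0000e-02 2.4500e+00] F [-1.3  0.5  0.5] go [-0.759 -0.013  1.508] turn 0.015
-20 332 [-11.6  44.6  84.6] [-13.4  33.   81.8] [-10.   56.   86.9]
-10 995 [-5.1 44.5 77.7] [-9.9 32.9 71.5] [-0.1 56.1 84. ]
0 1212 [ 5.4 45.1 65.5] [ 0.1 25.9 59.8] [ 9.9 64.2 72.4]
10 1117 [14.9 45.2 55. ] [10.1 25.8 48.7] [19.9 64.7 61.3]
20 1031 [24.6 44.9 44.2] [20.2 25.6 37.9] [29.7 64.4 50. ]
30 898 [35.  45.5 32.4] [30.2 26.  26.2] [39.9 64.7 38.4]
40 726 [44.7 45.5 21.6] [40.  26.1 15.7] [49.5 65.2 27.8]
50 169 [50.9 45.6 14.5] [50.1 26.2 12.2] [52.4 65.6 16.7]
```

Request:
drive_tool(moves=[-0.12, -0.03, 0.15, 0, 20, -0.28, -0.06, 0.31, 0, 20, -0.42, -0.06, 0.49, 0, 20, -0.54, -0.06, 0.67, 0, 20, -0.54, -0.06, 0.67, 0, 20])

```text
time_s: 17.58
tool_pos: [0.5032, 0.0879, 0.0505]
tool_rot: [180.0, 0.1, 2.5]
force: [0.3, 0.7, -0.1]
grip_width: 0.0238
grasp_force: 8.0
```

```bash
python3 m.py w11
```

```text
t 17.62 pos [0.5037 0.088  0.0509] [1.7999e+02 6.0000e-02 2.4600e+00] F [-0.1 -1.3  0.1] go [-0.211  0.051  0.835] turn 0.016
-40 461 [-32.6  47.2  58. ] [-35.3  35.6  55.6] [-30.1  58.5  60.2]
-30 911 [-24.9  46.8  54. ] [-29.8  34.9  50.4] [-20.1  59.1  57.6]
-20 912 [-14.7  47.1  48.6] [-19.9  30.7  44.4] [-10.1  63.8  52. ]
-10 1243 [-5.3 47.3 43.8] [-9.9 27.9 40.5] [-0.1 66.6 46.7]
0 1147 [ 5.2 47.1 38.3] [ 0.1 28.1 34.9] [ 9.7 66.5 41.7]
10 1141 [14.7 47.5 33.4] [10.1 27.9 30.1] [19.7 66.9 36.4]
20 986 [25.2 47.2 27.9] [20.2 28.1 24.6] [29.7 66.3 31.2]
30 969 [34.6 47.4 22.9] [30.2 28.2 19.7] [39.6 66.6 26.1]
40 856 [45.2 47.5 17.4] [40.1 28.1 14.3] [50.  66.7 20.9]
50 105 [50.6 48.5 14.5] [50.  28.2 12.5] [51.5 66.  16.4]
```

Request:
drive_tool(moves=[0.08, 0, 0.05, 0, 20, 0.04, 0, 0.3, 0, 20, -0.04, 0, 0.5, 0, 20, -0.1, 0, 0.74, 0, 20, -0.12, 0, 0.79, 0, 20])

```text
time_s: 18.25
tool_pos: [0.4997, 0.0878, 0.0192]
tool_rot: [-180.0, -0.0, 2.5]
force: [-0.3, -0.8, -0.0]
grip_width: 0.024
grasp_force: 8.0
```

```bash
python3 m.py w12
```

```text
t 18.3 pos [0.4997 0.0878 0.0193] [ 1.80e+02 -2.00e-02  2.45e+00] F [-0.5 -0.3  0.5] go [-0.11   0.05   0.046] turn 0.015
-40 750 [-34.6  47.1  26.9] [-39.3  35.5  25. ] [-30.1  58.8  28.7]
-30 825 [-25.   47.   25.5] [-29.9  35.2  24. ] [-20.1  58.7  27.2]
-20 1092 [-14.4  47.1  24.1] [-19.9  28.5  22.4] [-10.1  66.1  25.8]
-10 1228 [-5.2 47.7 22.8] [-9.9 28.  21. ] [-0.  67.1 24.6]
0 1404 [ 5.2 47.2 21.3] [ 0.1 28.1 19.6] [ 9.9 66.5 22.9]
10 1286 [14.8 47.1 20. ] [10.3 27.7 18.2] [19.8 66.5 21.8]
20 1294 [25.3 47.2 18.5] [20.3 27.8 16.9] [29.8 66.5 20.2]
30 1348 [34.9 47.6 17.1] [30.2 28.1 15.3] [39.9 66.9 19. ]
40 1140 [45.3 47.4 15.6] [40.1 28.1 13.8] [49.9 66.7 17.4]
50 530 [52.1 47.3 14.6] [50.  27.9 13.1] [54.  66.8 16.2]
```

Request:
drive_tool(moves=[0, 0, 0, 0, 30, 0, 0, 0, 0, 34, 0, 0, -0.3, 0, 36, 0, 0, -1.5, 0, 36, 0, 0, -2.5, 0, 36])

```text
time_s: 18.92
tool_pos: [0.5, 0.0881, 0.1222]
tool_rot: [-180.0, -0.1, 2.5]
force: [0.7, 0.6, -0.2]
grip_width: 0.0356
grasp_force: 0.0
```

Request:
drive_tool(moves=[-0.3, 0.5, -1, 0, 40, -0.3, 1.1, -1.5, 0, 40, -0.3, 1.1, -1.5, 0, 40, -0.3, 1.1, -1.5, 0, 40])

```text
time_s: 19.42
tool_pos: [0.489, 0.0442, 0.1795]
tool_rot: [-180.0, 0.0, 2.5]
force: [0.1, 1.0, 0.6]
grip_width: 0.0399
grasp_force: 0.0
```

```bash
python3 - <<'E'
from h import *
p,d=env.read_camera('wrist'); cv2.imwrite('pics/w13.png',p[:,:,::-1])
t,w=wcloud(d);tr=totray(w);V=p.max(2)
T(0,0,.2)
for nm,yc,hw in(('wide',-63.5,36),('nar',47.5,20)):
    for x0 in range(-50,55,15):
        s=(tr[...,0]>x0)&(tr[...,0]<x0+10)&(abs(tr[...,1]-yc)<10)&(w[...,2]<.03)
        print(nm,x0,s.sum(),(np.median(w[s][:,2])*1e3).round(1) if s.sum() else '',end=' | ')
    print()
h=cv2.cvtColor(p,cv2.COLOR_RGB2HSV)
m=(w[...,2]>.05)&(w[...,2]<.075)&(abs(tr[...,0]-58)<30)&(abs(tr[...,1]-15)<25)&(V<90)
q=np.c_[tr[m],w[m][:,2]*1e3];print('knob',len(q),q.mean(0),np.percentile(q,[3,97],0))
E
```

```text
t 19.48 pos [0.4887 0.0444 0.179 ] [-1.7997e+02  8.0000e-02  2.5300e+00] F [-1.2 -0.4  0.7] go [ 1.331  0.082 -0.527] turn 0.023
wide -50 160 13.9 | wide -35 166 13.8 | wide -20 173 13.9 | wide -5 168 13.8 | wide 10 174 14.1 | wide 25 176 13.9 | wide 40 172 13.8 | 
nar -50 161 13.9 | nar -35 166 13.8 | nar -20 166 13.7 | nar -5 173 13.8 | nar 10 183 13.8 | nar 25 184 13.9 | nar 40 183 13.8 | 
knob 291 [59.33471715 10.76287611 59.30817486] [[52.17794529  3.54842562 54.90313618]
 [66.98564362 18.76275219 61.14202168]]
```

View pics/w13.png

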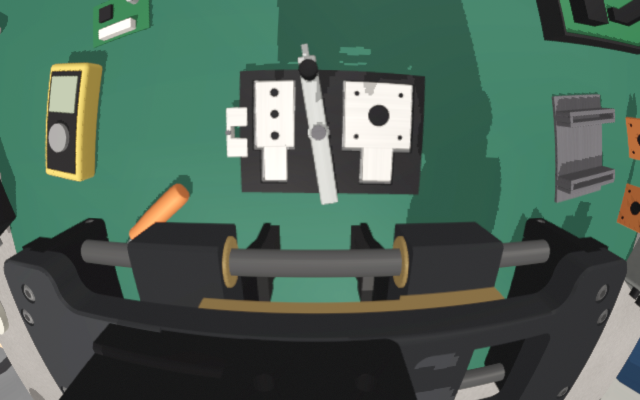

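Both brackets lie flat (tops at 13.9 mm along their whole length) in the right compartments. The knob is at (308,68), about 10.2° from parked. Next I grip the knob.

```bash
python3 -c "
from h import *
T(61,11,.085,10); print(np.array(env.get_obs()['qpos']).round(1))"
```

```text
t 19.48 pos [0.4887 0.0444 0.179 ] [-1.7997e+02  8.0000e-02  2.5300e+00] F [-1.2 -0.4  0.7] go [ 2.861 -0.185  2.346] turn -0.977
[ 15.4   1.7 -23.9 107.7   0.7  70.8 -96.2]
```

Request:
drive_tool(moves=[2.86, -0.18, 1.0, -0.98, 50, 2.86, -0.18, 2.0, -0.98, 50, 2.86, -0.18, 2.3, -0.98, 50, 2.86, -0.18, 2.3, -0.98, 50], squeeze=15)

```text
time_s: 19.98
tool_pos: [0.6011, 0.0568, 0.0836]
tool_rot: [-179.8, 0.4, 12.4]
force: [-1.1, -0.1, -0.4]
grip_width: 0.0497
grasp_force: 0.0
```

```bash
python3 -c "
from h import *
T(61,11,.036,10)"
```

```text
t 19.98 pos [0.6011 0.0568 0.0836] [-179.84    0.42   12.36] F [-1.1 -0.1 -0.4] go [0.048 0.008 1.19 ] turn 0.006
```

Request:
drive_tool(moves=[0.03, 0.01, 0.6, 0, 50, 0.03, 0.01, 1.18, 0, 50, 0.03, 0.01, 1.18, 0, 15, 0.03, 0.01, 1.18, 0, 15, 0.03, 0.01, 1.18, 0, 15])

```text
time_s: 20.6
tool_pos: [0.6056, 0.0556, 0.0422]
tool_rot: [180.0, -0.1, 12.3]
force: [-0.4, -0.0, -0.6]
grip_width: 0.028
grasp_force: 0.0
```

Request:
drive_tool(moves=[0, 0, 0, 0, 15, 0, 0, 0, 0, 15])

```text
time_s: 20.85
tool_pos: [0.6052, 0.056, 0.0415]
tool_rot: [-180.0, -0.1, 12.3]
force: [-0.3, 1.6, 3.4]
grip_width: 0.0177
grasp_force: 15.0
```

```bash
python3 - <<'E'
from h import *
o=env.get_obs();p=np.array(o['tool_pos']);k=totray(p[None])[0];r=np.hypot(*k);a0=np.degrees(np.arctan2(k[1],k[0]));print(k,r,a0,o['force'],o['tool_rot'],o['grip_width'],o['grasp_force'])
Ti=R.from_euler('xyz',o['tool_rot'],degrees=True).inv()
for a in (18,26,34,42,50,58,66,74,82,90):
    w=np.r_[tray(r*np.cos(np.radians(a)),r*np.sin(np.radians(a))),p[2]]; print(a,(Ti.apply(w-p)/.04)[:2].round(3),-(a-a0)/10)
E
```

```text
[63.56301325  9.95528267] 64.33789168836867 8.901390496036882 [-0.34432042  1.61422216  3.43513663] [-1.79981292e+02 -8.48145708e-02  1.22667060e+01] 0.01767621311217923 15.000373721122742
18 [-0.016 -0.255] -0.9098609503963118
26 [-0.062 -0.474] -1.7098609503963118
34 [-0.139 -0.685] -2.5098609503963116
42 [-0.245 -0.883] -3.309860950396312
50 [-0.377 -1.065] -4.109860950396312
58 [-0.533 -1.226] -4.909860950396312
66 [-0.71  -1.364] -5.709860950396312
74 [-0.904 -1.476] -6.509860950396312
82 [-1.112 -1.56 ] -7.3098609503963115
90 [-1.33  -1.614] -8.109860950396312
```

Request:
drive_tool(moves=[-0.02, -0.25, 0, -0.9, 15, -0.06, -0.47, 0, -1.7, 15, -0.14, -0.69, 0, -2.5, 15, -0.25, -0.88, 0, -3.3, 15, -0.38, -1.07, 0, -4.1, 15])

```text
time_s: 21.48
tool_pos: [0.5821, 0.0938, 0.0415]
tool_rot: [179.9, -0.1, 53.5]
force: [1.0, -0.7, 2.5]
grip_width: 0.0173
grasp_force: 15.0
```

```bash
cat > k.py <<'E'
from h import *
import sys
o=env.get_obs();p=np.array(o['tool_pos']);k=totray(p[None])[0];r=np.hypot(*k);a0=np.degrees(np.arctan2(k[1],k[0]));print(k,r,a0,np.array(o['force']).round(1),o['tool_rot'],o['grip_width'],o['grasp_force'])
Ti=R.from_euler('xyz',o['tool_rot'],degrees=True).inv()
for a in map(float,sys.argv[1:]):
    w=np.r_[tray(63*np.cos(np.radians(a)),63*np.sin(np.radians(a))),p[2]]; print(a,(Ti.apply(w-p)/.04)[:2].round(3),(-(YAW+a-o['tool_rot'][2])/10).round(2))
E
python3 k.py 58 66 74 82 90
```

```text
[41.99196048 48.67300151] 64.28363571651818 49.21447072245534 [ 1.  -0.7  2.5] [ 1.79851020e+02 -1.00523966e-01  5.34791132e+01] 0.017267816839103653 15.002769380807877
58.0 [-0.042 -0.242] -0.68
66.0 [-0.084 -0.458] -1.48
74.0 [-0.154 -0.666] -2.28
82.0 [-0.254 -0.862] -3.08
90.0 [-0.379 -1.042] -3.88
```

Request:
drive_tool(moves=[-0.02, -0.24, 0, -0.7, 15, -0.07, -0.45, 0, -1.5, 15, -0.14, -0.66, 0, -2.3, 15, -0.24, -0.86, 0, -3.1, 15, -0.36, -1.04, 0, -3.9, 15])

```text
time_s: 22.1
tool_pos: [0.5405, 0.1082, 0.0415]
tool_rot: [179.8, -0.1, 92.5]
force: [3.1, 0.6, 2.4]
grip_width: 0.0177
grasp_force: 15.0
```

Request:
drive_tool(moves=[0, 0, 0, 0, 15, 0, 0, 0, 0, 15])

```text
time_s: 22.35
tool_pos: [0.5396, 0.1081, 0.0414]
tool_rot: [179.9, -0.0, 92.2]
force: [-0.5, 2.7, 5.4]
grip_width: 0.0174
grasp_force: 15.0
```

```bash
python3 k.py 90; python3 - <<'E'
from h import *
from scipy import stats
p,d=env.read_camera('wrist'); np.savez('w14',p=p,d=d); cv2.imwrite('pics/w14.png',p[:,:,::-1])
for n in('top','scene'):
    p,d=env.read_camera(n);w=cloud(n,d);cv2.imwrite(f'pics/{n}14.png',p[:,:,::-1])
t,w=wcloud(np.load('w14.npz')['d']);p=np.load('w14.npz')['p'];tr=totray(w);V=p.max(2)
m=(V>110)&(w[...,2]>.0225)&(w[...,2]<.03)&(abs(tr[...,0])<25)&(abs(tr[...,1])<100)
q=tr[m]
for y0 in range(-100,100,15):
    s=q[(q[:,1]>y0)&(q[:,1]<y0+15)]
    if len(s)>15: print(y0,len(s),np.percentile(s[:,0],[1,99]).round(1))
E
```

```text
[ 0.13654728 64.66213076] 64.66227493106614 89.87900845153929 [-0.5  2.7  5.4] [ 1.79905798e+02 -4.79657668e-02  9.21501192e+01] 0.01741704542876897 15.002834647893906
90.0 [-0.042 -0.003] -0.01
5 203 [-9.4  7.7]
20 432 [-9.2  8.2]
65 502 [-8.3  8.9]
80 276 [-7.1  7.6]
```

View pics/w14.png

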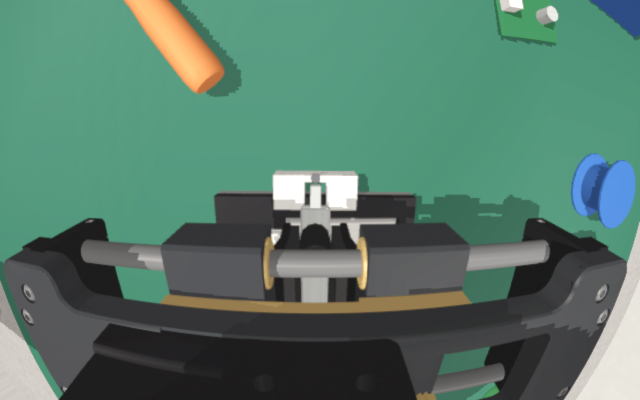

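```bash
python3 - <<'E'
from h import *
p=cv2.imread('pics/w14.png');g=cv2.cvtColor(p,cv2.COLOR_BGR2GRAY)
for r in(184,188,192,196,200,204): print(r,g[r,295:338].tolist())
for u in(274,357): print(totray(wray(u,185,.017)))
for u,v,z in((302,215,.026),(330,215,.026),(316,178,.017),(311,192,.022),(321,192,.022),(215,200,.016),(415,200,.016)): print(u,v,totray(wray(u,v,z)).round(1))
E
```

```text
184 [255, 255, 255, 255, 255, 255, 255, 255, 251, 204, 132, 97, 94, 94, 96, 114, 130, 136, 137, 138, 138, 138, 137, 137, 135, 119, 118, 128, 129, 133, 165, 227, 255, 255, 255, 255, 255, 255, 255, 255, 255, 255, 255]
188 [255, 255, 255, 255, 255, 255, 255, 255, 251, 204, 132, 97, 93, 94, 112, 185, 223, 239, 240, 240, 240, 240, 240, 240, 237, 205, 157, 132, 130, 131, 147, 191, 236, 255, 255, 255, 255, 255, 255, 255, 255, 255, 255]
192 [255, 255, 255, 255, 255, 255, 255, 255, 251, 203, 131, 107, 105, 106, 120, 187, 224, 238, 240, 240, 240, 240, 240, 240, 237, 204, 153, 124, 120, 121, 136, 189, 236, 255, 255, 255, 255, 255, 255, 255, 255, 255, 255]
196 [255, 255, 255, 255, 255, 255, 255, 255, 249, 192, 85, 41, 42, 42, 95, 201, 236, 240, 240, 240, 240, 240, 240, 239, 236, 192, 106, 44, 35, 37, 84, 180, 235, 255, 255, 255, 255, 255, 255, 255, 255, 255, 255]
200 [241, 255, 255, 255, 255, 255, 255, 255, 241, 183, 89, 62, 61, 62, 103, 204, 237, 240, 240, 240, 240, 240, 240, 240, 236, 193, 110, 51, 44, 44, 81, 178, 235, 255, 255, 255, 255, 255, 255, 255, 255, 255, 255]
204 [211, 211, 209, 209, 210, 212, 212, 207, 184, 138, 96, 89, 90, 95, 123, 205, 236, 239, 239, 239, 239, 239, 239, 239, 236, 195, 122, 72, 67, 70, 100, 168, 201, 226, 255, 255, 255, 255, 255, 255, 255, 255, 255]
[-25.13360873  92.57146391]
[26.561286  92.4024515]
302 215 [-7.6 75.9]
330 215 [ 9.4 75.9]
316 178 [ 1.  96.9]
311 192 [-2.1 89.3]
321 192 [ 4.  89.2]
215 200 [-64.9  82.6]
415 200 [65.7 82.2]
```

The pointer (columns 309.7–320.7) is centred in the notch (304.8–325.5). Release and retreat upwards.

Request:
drive_tool(moves=[0, 0, 0, 0, 24, 0, 0, 0, 0, 40, 0, 0, 0, 0, 40, 0, 0, -1.2, 0, 40, 0, 0, -2.5, 0, 40])

```text
time_s: 23.12
tool_pos: [0.5377, 0.1068, 0.1406]
tool_rot: [-179.8, 0.0, 92.2]
force: [1.3, 0.8, 0.9]
grip_width: 0.0395
grasp_force: 0.0
```

Request:
drive_tool(moves=[-1.5, 0, -1.5, 0, 40, -1.5, 0, -1.5, 0, 40, -1.5, 0, -1.5, 0, 40, -1.5, 0, -1.5, 0, 40])

```text
time_s: 23.62
tool_pos: [0.5403, 0.0483, 0.1993]
tool_rot: [-179.9, -0.0, 92.3]
force: [-0.1, 0.2, -0.3]
grip_width: 0.04
grasp_force: 0.0
```

```bash
python3 - <<'E'
from h import *
p,d=env.read_camera('wrist');A=p[:260,:,::-1]
S=env.read_camera('scene')[0][190:270,300:420,::-1]
cv2.imwrite('pics/fin.png',np.vstack([A,cv2.resize(S,(480,320),interpolation=2)[:, :].copy() if 0 else cv2.copyMakeBorder(cv2.resize(S,(480,320),interpolation=2),0,0,0,160,0)]))
t,w=wcloud(d);tr=totray(w)
for yc in(-63.5,47.5):
    for x0 in(-50,-35,15,30,45):
        s=(tr[...,0]>x0)&(tr[...,0]<x0+8)&(abs(tr[...,1]-yc)<9)&(w[...,2]<.03); print((np.median(w[s][:,2])*1e3).round(1) if s.sum() else None,end=' ')
E
```

```text
14.3 14.2 14.4 14.2 None 14.1 14.2 14.2 14.4 14.2
```

View pics/fin.png

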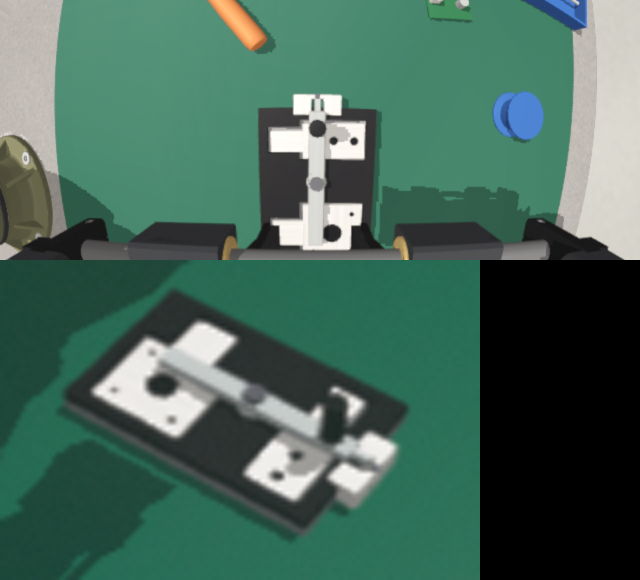

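The final view shows the bar square across both flat brackets, with its pointer in the notch at (317,103), and the gripper is clear. Handing in.

```bash
python3 -c "
from cell import env
print(env.sign_off())"
```

```text
the job is handed in; nothing more can be done
None
```

I handed the job in at about 24 s of the 72 s allowed: both brackets lie flat in their compartments, tabs in the recesses, and the keeper bar is in the marked notch, square across both; the verdict wasn't shown.

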